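# Set up a moved precision balance

## Task

This precision balance has just been carried to the bench and rocks on its feet: turn its two front levelling screws until all four feet carry load and the bubbles of its two small levels stand between their marks. Then release the travel lock on the sloping console: its thread is left-handed, so turn the knob clockwise to back it out, until its engraved line meets the line on the collar. Finally check the balance by standing the largest of the three steel weights upright and gently in the middle of the weighing pan, without pushing the balance about or disturbing the other weights and glassware.

Things in the scene. Friction and masses are not known exactly. Their poses are not given: they have to be found in the camera images.
- balance: top-pan precision balance, about 4 kg, loose on the bench: cream housing 330 x 190 mm, 95 mm high, its sloping console towards the robot (-x of the balance). Origin at the middle of its footprint, level with the soles of the fixed rear feet; x to its rear, y to its left, z up
- screw_left (a joint): left front levelling screw, upright: right-hand coarse thread, 6 mm a turn, friction only (0.05 N m). Value in rad, grows clockwise seen from above, which lowers the foot and raises that corner; at 0 its foot is level with the fixed rear feet; a dark line engraved across one half of the head's top, from the middle to the rim, then points straight to the balance's rear. Stops at -5 and 5
- screw_right (a joint): right front levelling screw, the same in every way
- screw_left_head (a point): left screw: middle of its knurled steel head, 34 mm across and 26 mm high (13 mm above and below this point), at x -120, y 155 mm on the balance, about 54 mm above the bench; the lug's top is 23 mm below this point. The screw and this point sink on the balance by 0.95 mm per rad as it is turned clockwise. z up along the screw
- screw_right_head (a point): right screw: middle of its head, the same, at x -120, y -155 mm on the balance
- lock (a joint): travel lock knob: left-hand thread, clockwise seen from in front of the console backs it out, 0.64 mm per rad. Value in rad, grows clockwise; 0 is screwed tight, at 1.57 its engraved line meets the line on the collar (released), stop at 2.6. Friction only (0.06 N m)
- lock_knob (a point): middle of the travel lock's knurled aluminium knob, 31 mm across, 28 mm high along its axis (14 mm each way from this point), on the right part of the console; the console's face lies 20 mm below this point along the axis. z points out of the console along the knob's axis, which leans 35 degrees from vertical towards the balance's front; clockwise is negative about z. A line is engraved on the knob and another on the flat collar under it, on the up-slope side
- level_x_center (a point): middle between the two engraved marks of the tubular level that lies along the balance's x, on the housing's top at the front left, vial 46 x 16 mm, marks 15.6 mm apart. The balance is level when the bubble stands midway
- level_y_center (a point): the same for the level that lies along the balance's y
- bubble_x_mid (a point): middle of the bubble (9.5 mm long) in the level along x; runs to the high side, 0.6 mm for each mrad of tilt
- bubble_y_mid (a point): the same in the level along y
- pan_center (a point): middle of the top face of the round steel weighing pan, 124 mm across; 112 mm above the bench, fixed to the balance
- foot_front_left: rubber foot 31 mm across under the left screw, origin at its sole
- foot_front_right: the same under the right screw
- foot_rear_left: fixed rubber foot under the housing's left rear, 30 mm across, origin at its sole
- foot_rear_right: the same at the right rear
- table: the dark bench, top at height 0
- weight_large: largest steel check weight, 500 g, loose: 38 mm across and 50 mm high below, a neck, then a knob 26 mm across from 61 to 78 mm, where it ends. Origin at the centre of its underside, z up. Stands with the other two, 85 mm apart, on a black tray, whose floor is 5 mm above the bench
- weight_medium: 200 g check weight, 28 mm across, 60 mm high
- weight_small: 100 g check weight, 22 mm across, 49 mm high
- flask_a: stoppered conical flask, 80 mm across, 128 mm high, near the balance's left rear
- wash_bottle: white wash bottle, 72 mm across, 200 mm high with its spout
- amber_bottle: amber bottle, 72 mm across, 150 mm high, right of the balance
- jar_lid: red jar lid, 84 mm across, 16 mm high, left front
Things that resemble listed ones, but are neither listed nor needed, are in the scene too. Leave any green or orange look-alike of the weight_large alone.

How it is judged:
By the outcome, as a careful person would: the job done as asked, in the order asked, and still so for the second after the job is handed in, with the robot touching nothing.
It also fails if it takes over 72 s, if anything falls off the work surface, if the arm or the gripper's body presses on something with over 40 N, if the wrist force passes 120 N, or if a joint passes its speed limit or range.

## Robot

A 6-joint arm with a two-finger parallel gripper is mounted at the origin on the work surface. World frame = base frame: x ahead of the robot, y to its left, z up, the work surface at z = 0. Lengths are in mm, angles in degrees, forces in N, time in s.
With the tool pointing down it reaches from about 275 to 825 mm from the base axis. Payload 4.9 kg.
Tool frame: the origin (TCP) lies on the centre line of the jaws, within the pads' length; the fingertips stand 11 mm ahead of it and the grasp point (between the pads) lies 8 mm behind it; z points along the fingers, y is the line along which they close (so a half turn about z gives the same grasp; the last joint's range is limited). The gripper opens to 85 mm and grips with 20 to 120 N. Pads are 22 mm wide; open, the fingers measure 114 mm over their backs; the gripper's body (76 mm by 85 mm) begins 54 mm behind the grasp point. The pads swing forward as they close: fully open they stand 13 mm farther back than shut.
Start: joints at [65.306, 18.69, -11.035, 60.275, 0, 82.311], TCP at [160.848, 525.972, 242.281] pointing down, gripper open.
Joint ranges: [-152.03, 152.03], [-55.5, 102.48], [-74.3, 77.21], [-110.64, 120.58], [-84.22, 78.4], [-180, 180]. Speed limits (degrees/s): [147.25, 147.25, 180, 180, 180, 180].

## Interface

Orientations are given as a 3x3 rotation matrix whose columns are the frame's x, y, z axes.
In Python, from bench import robot, optics, models gives the robot as it stands.
- The arm moves only by the tool servo_tool, never from a script. Its argument "series" is a list that holds one entry, the list of rows, each a list of 7 numbers: the finger opening in mm, from 0 to 85.4, then the shift along the world's x, y, z in mm, then the turn, a rotation vector about the world's x, y, z in rad. A call has 1 to 8 rows; each row shifts and turns the commanded pose from where the row before left it; what a row does not reach is not made up. A row lasts 1/10 s, in which the tool goes at most 50 mm and 8.59 degrees, less where a joint would pass 70% of its speed; a pose out of reach is approached as far as the arm can. A call with a gripper value outside its range is refused whole. The fingers move at their own pace and stop on an object; "force" is the grip in N (left out, the last holds). Time passes only in rows, so rows that do not move let the fingers close. It gives the time, the measured TCP pose, the force, the opening and the grip force at its end, in the units of the state.
- robot.observe(): the state, without advancing time (a new reading comes with each control period).
- optics.camera(name): name is "scene" or "top"; returns the picture (400x640x3 uint8, red, green, blue); there is no depth.
- optics.get_calibration(name): a dict with "fovy" (degrees; the focal length in pixels is half the picture's height over the tangent of half this angle, whatever the lens; pixels are square), "cx", "cy" (the principal point, pixels), "k1" (the pictures are not rectified: a ray, as slopes to the right and down, at radius r is drawn at 1 + k1 r^2 times it, then the intrinsics apply), "extrinsics" (4x4, takes a point from camera to world coordinates). Camera axes: x right, y up, looking along -z (the intrinsics and any distortion apply to the point x, -y, -z); pixel columns grow to the right and rows downward; lengths in mm; the calibration is good to about 2 mm. A picture is of the moment at which its call begins. get_calibration takes no time and is no camera call.
- robot.job_done(): hands the job in; it is judged then, once.
Trained networks look in the newest picture that a camera, given by its name, has taken for a name from the list of things; names that differ only in an ending like _2 or _b are one class to them, and where a whole thing is asked for, a point or a joint stands for the part that bears it (a point fixed in the world has none). Each returns a list of dicts, best first, with "score" (0 to 1); they miss things now and then, are a little off and sometimes report something else, mostly with a low value. They report only what shows in the picture. A call takes as long as a camera call. They do not tell look-alikes from the thing itself.
- models.boxes_of(camera, label): "extent" ([left, top, width, height] in pixels, round what is visible of it).
The state is a dict: "clock": time; "joint_pos": joint angles; "joint_velocities": joint speeds; "joint_torque": joint torques, N m; "ee_pos": TCP position; "orientation": TCP orientation; "wrist_force": force on the tool from outside, world axes, zero at the start; "ft_torque": the same for the moment, N m; "finger_gap": finger opening in mm; "gripper_force": force on a finger pad.
Only numpy, scipy, OpenCV 4.12 (cv2) and the standard library are available. Lean on these libraries where they do the work, as an engineer would, in place of code of your own. Each camera call takes 0.05 s, during which the arm holds its last target. There are 200 camera calls.

## Working session

There is one attempt and no reset: what is moved stays moved. The work goes in short steps, Python scripts to look and compute and a tool call to move; the robot and the scene stay as the last step left them, time stands still between calls to the robot, and variables do not carry over. Pictures are saved under pics/ and viewed, at most 10 in all, crops included, and the job is handed in when it is done.

Besides the shell and the picture viewer there is one more tool, called by a JSON object that holds its "method" and its "body". servo_tool: Moves the arm, as the interface text tells. Its arguments: {"type":"object","properties":{"series":{"type":"array","items":{"type":"array","items":{"type":"array","items":{"type":"number"}}}},"force":{"type":"number"}},"required":["series"]}

```bash
mkdir -p pics
cat > h.py <<'E'
import numpy as np, cv2
from bench import robot, optics, models
def cal(n):
    c=optics.get_calibration(n); f=200/np.tan(np.radians(c['fovy'])/2); return c,f,np.array(c['extrinsics'])
def ray(n,u,v):
    c,f,T=cal(n); d=np.array([(u-c['cx'])/f,(v-c['cy'])/f]); s=d.copy()
    for _ in range(20): s=d/(1+c['k1']*(s@s))
    w=T[:3,:3]@np.array([s[0],-s[1],-1]); return T[:3,3],w
def at(n,u,v,z):
    o,w=ray(n,u,v); return o+w*(z-o[2])/w[2]
def px(n,p):
    c,f,T=cal(n); q=T[:3,:3].T@(np.array(p,float)-T[:3,3]); s=np.array([q[0],-q[1]])/-q[2]
    s=s*(1+c['k1']*(s@s)); return np.array([c['cx'],c['cy']])+f*s
def shot(n,name=None):
    im=optics.camera(n)
    if name: cv2.imwrite('pics/'+name+'.png',im[:,:,::-1])
    return im
def boxes(n,l,k=3):
    return [(round(b['score'],2),[round(float(x),1) for x in b['extent']]) for b in models.boxes_of(n,l)[:k]]
E
python3 - <<'E'
from h import *
np.set_printoptions(precision=1,suppress=True)
shot('scene','s0'); shot('top','t0')
for n in('scene','top'):
    c,f,T=cal(n); print(n,f,c['cx'],c['cy'],c['k1'],T)
for l in['balance','screw_left_head','screw_right_head','lock_knob','level_x_center','level_y_center','bubble_x_mid','bubble_y_mid','pan_center','weight_large','foot_front_left']:
    print(l,[boxes(n,l) for n in('top','scene')])
s=robot.observe();print(s['clock'],s['orientation'],s['wrist_force'])
E
```

```text
scene 457.9881279228071 317.981510819915 194.3278320173724 -0.060829535787384474 [[  -0.3   -0.6    0.7 1350.9]
 [   0.9   -0.2    0.2  270.8]
 [   0.     0.7    0.7  856.4]
 [   0.     0.     0.     1. ]]
top 446.6875246833648 327.27030587824277 195.2641419659699 -0.017821468224485243 [[   0.     1.    -0.2  307.3]
 [  -1.     0.    -0.    -4.9]
 [  -0.     0.2    1.  1437.1]
 [   0.     0.     0.     1. ]]
balance [[(0.83, [295.0, 138.4, 113.3, 107.0])], [(0.65, [223.1, 152.1, 145.0, 115.3])]]
screw_left_head [[(0.73, [258.4, 141.3, 27.3, 28.1]), (0.41, [297.0, 138.4, 113.6, 108.9])], [(0.76, [352.5, 181.2, 17.7, 12.4]), (0.47, [223.0, 153.1, 145.2, 117.2])]]
screw_right_head [[], [(0.57, [247.9, 153.2, 15.3, 17.8])]]
lock_knob [[(0.55, [364.1, 230.2, 10.3, 9.3]), (0.44, [299.8, 226.7, 9.1, 7.8])], [(0.62, [283.1, 153.8, 8.6, 8.5])]]
level_x_center [[(0.64, [296.6, 138.0, 110.5, 109.8])], [(0.63, [223.5, 151.3, 142.7, 116.0]), (0.29, [450.0, 222.9, 54.4, 84.3])]]
level_y_center [[(0.57, [298.4, 137.9, 108.7, 108.1]), (0.25, [227.5, 262.4, 8.4, 5.3])], [(0.67, [222.5, 149.8, 145.2, 119.1])]]
bubble_x_mid [[(0.16, [450.9, 152.7, 27.3, 29.1])], []]
bubble_y_mid [[(0.44, [229.0, 257.7, 4.8, 8.5])], [(0.31, [360.2, 240.5, 38.8, 53.7])]]
pan_center [[(0.56, [295.6, 136.0, 116.9, 109.6]), (0.2, [296.4, 224.5, 15.3, 11.3])], [(0.76, [218.6, 152.4, 149.0, 115.4])]]
weight_large [[(0.72, [228.6, 228.5, 13.0, 13.8]), (0.64, [190.5, 229.3, 17.1, 14.4]), (0.54, [398.3, 228.8, 13.0, 6.9])], [(0.77, [476.5, 194.3, 24.9, 31.9]), (0.7, [433.3, 187.7, 19.2, 29.7]), (0.67, [480.2, 177.5, 16.3, 29.3])]]
foot_front_left [[(0.63, [297.7, 222.4, 10.3, 12.1])], [(0.5, [355.6, 179.8, 13.5, 13.1])]]
1.2 [[-1.   0.3  0. ]
 [ 0.3  1.  -0. ]
 [-0.   0.  -1. ]] [ 0.3 -0.  -0.4]
```

View pics/s0.png

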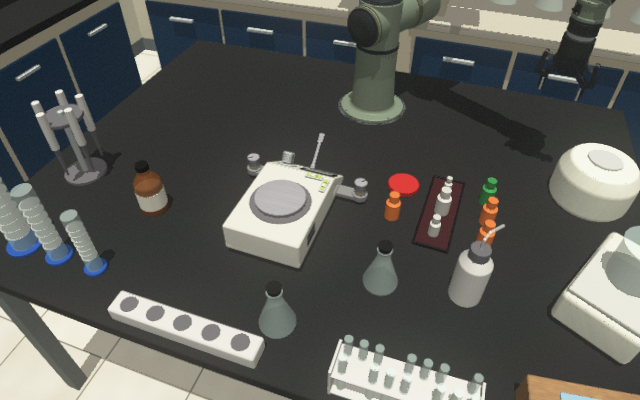

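View pics/t0.png

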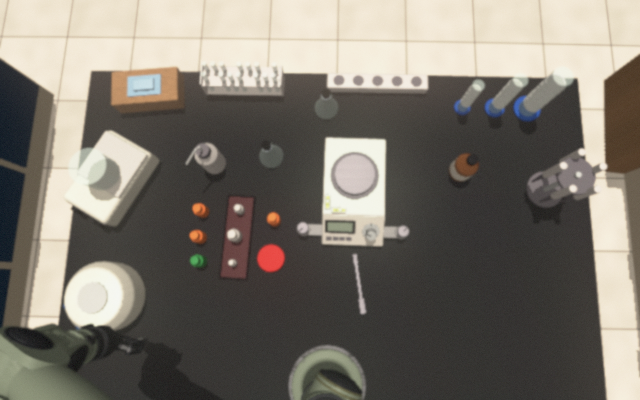

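Pictures: s0 shows the balance at (285,210) with lugs at (253,160) and (360,188). t0 shows the screw heads near (303,229) and (403,232), the lock knob at (371,231), and the tray with the large weight at (234,235). Next, closer crops.

```bash
cat >> h.py <<'E'
def avg(n,k): return np.mean([optics.camera(n).astype(np.float32) for _ in range(k)],0)
def crop(im,x,y,w,h,s): return cv2.resize(np.clip(im[y:y+h,x:x+w],0,255).astype(np.uint8),None,fx=s,fy=s,interpolation=cv2.INTER_CUBIC)
E
python3 - <<'E'
from h import *
np.set_printoptions(precision=1,suppress=True)
t=avg('top',6); s=avg('scene',6); np.save('t1.npy',t); np.save('s1.npy',s)
a=np.hstack([crop(t,285,212,36,28,11),crop(t,385,212,36,28,11)])
b=np.hstack([crop(s,335,172,36,28,11),crop(s,240,145,36,28,11)])
cv2.imwrite('pics/heads.png',cv2.resize(np.vstack([a,b]),(792,600))[:,:,::-1])
a=np.hstack([crop(t,320,180,64,64,6),crop(s,270,140,64,64,6)])
cv2.imwrite('pics/mid.png',a[:,:,::-1])
for u,v,z in[(303,229,67),(403,232,67),(371,231,110),(354,175,112),(234,235,83)]: print(at('top',u,v,z))
E
```

```text
[467.   81.8  67. ]
[ 463.6 -225.9   67. ]
[ 459.9 -123.7  110. ]
[630.  -71.5 112. ]
[442.6 290.3  83. ]
```

View pics/heads.png

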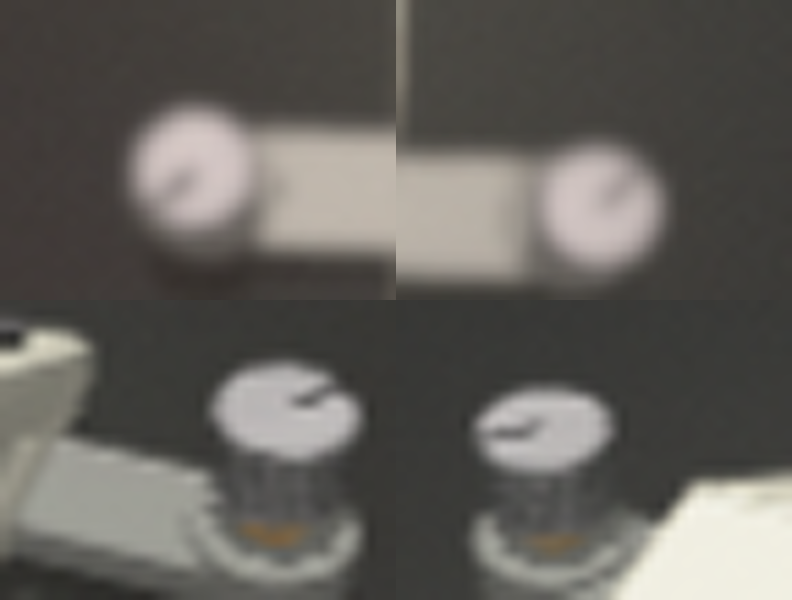

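View pics/mid.png

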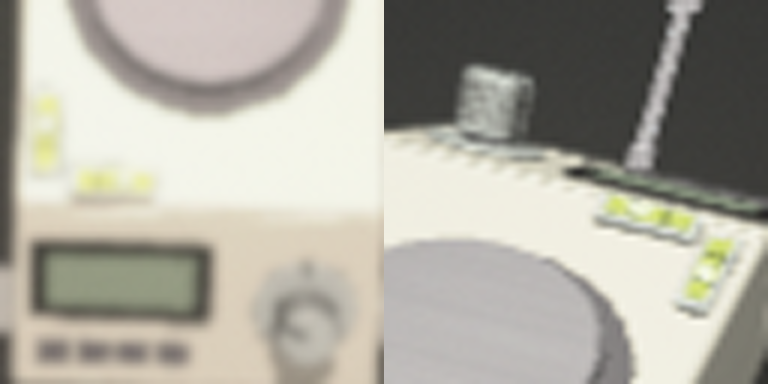

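Crops: the left head's line points lower-left in the top view (about 229° clockwise from the rear) and the right head's upper-right (about +51°). The left head stands farther out of its lug, so left ≈ -2.3 rad and right ≈ +0.9 rad. The level bubbles are only about 2 px long. Next I measure the angles numerically.

```bash
cat >> h.py <<'E'
G=np.arange(-24,24.5,.5)
def rect(im,n,p):
    X,Y=np.meshgrid(G,G,indexing='ij'); m=np.array([[px(n,[p[0]+a,p[1]+b,p[2]]) for b in G] for a in G],np.float32)
    return cv2.remap(im.astype(np.float32),m[...,0],m[...,1],cv2.INTER_CUBIC).mean(2)
from scipy.optimize import least_squares
from scipy.ndimage import gaussian_filter
def headfit(im,n,p,a0,R=17,it=1):
    """fits disc centre and line angle (cw from +x, rad)"""
    X,Y=np.meshgrid(G,G,indexing='ij'); I=rect(im,n,p); rr=np.hypot(X,Y)
    def mod(q):
        dx,dy,a,hi,dk,sg,w=q; x,y=X-dx,Y-dy; r=np.hypot(x,y)
        l=x*np.cos(a)-y*np.sin(a); t=x*np.sin(a)+y*np.cos(a)
        L=1/(1+np.exp(np.clip((np.abs(t)-w)/.3,-50,50)))*(l>0)*(l<R)
        return gaussian_filter(hi-dk*L,abs(sg)/.5),r
    def res(q):
        m,r=mod(q); return ((m-I)*(np.hypot(X-q[0],Y-q[1])<R-4)).ravel()
    # disc centre from threshold
    best=None
    M=(I>.6*np.percentile(I,97)).astype(np.float32)
    K=cv2.filter2D(gaussian_filter(I,1),-1,((X**2+Y**2<R*R)*1.-(X**2+Y**2>=R*R)*(X**2+Y**2<22**2)*.8).astype(np.float32))
    K[rr>10]=-1e9; c=np.unravel_index(K.argmax(),K.shape); cx,cy=G[c[0]],G[c[1]]
    def res2(q): return res([cx,cy,q[0],q[1],q[2],q[3],1.])
    for a in a0+np.array([-.6,-.3,0,.3,.6]):
        s=least_squares(res2,[a,np.percentile(I,95),60,2.])
        if best is None or s.cost<best.cost: best=s
    return round(p[0]+cx,1),round(p[1]+cy,1),np.round(best.x,2),round(best.cost)
E
python3 - <<'E'
from h import *
t=np.load('t1.npy');s=np.load('s1.npy')
for nm,p,a in[('L',[467,82,67],-2.28),('R',[464,-226,67],.9)]:
    for n,im in(('top',t),('scene',s)): print(nm,n,headfit(im,n,p,a))
for nm,a in(('t',t[185:218,318:350]),('s',s[168:195,300:332])):
    pass
a=np.hstack([crop(t,320,192,30,24,13),crop(s,302,168,30,24,13)])
cv2.imwrite('pics/lev.png',a[:,:,::-1])
o=np.array(robot.observe()['orientation']);print(o,robot.observe()['clock'])
E
```

```text
Traceback (most recent call last):
  File "h.py", line 30, in headfit
    X,Y=np.meshgrid(G,G,indexing='ij'); I=rect(im,n,p); rr=np.hypot(X,Y)
                                          ~~~~^^^^^^^^
  File "h.py", line 24, in rect
    X,Y=np.meshgrid(G,G,indexing='ij'); m=np.array([[px(n,[p[0]+a,p[1]+b,p[2]]) for b in G] for a in G],np.float32)
                                                     ~~^^^^^^^^^^^^^^^^^^^^^^^^
  File "h.py", line 12, in px
    c,f,T=cal(n); q=T[:3,:3].T@(np.array(p,float)-T[:3,3]); s=np.array([q[0],-q[1]])/-q[2]
          ~~~^^^
  File "h.py", line 4, in cal
    c=optics.get_calibration(n); f=200/np.tan(np.radians(c['fovy'])/2); return c,f,np.array(c['extrinsics'])
ValueError: time passes only in moves, steps and waits
```

Calibration needs caching.

```bash
sed -i 's/^def cal(n):/import functools\n@functools.lru_cache\ndef cal(n):/' h.py
python3 - <<'E'
from h import *
t=np.load('t1.npy');s=np.load('s1.npy')
for nm,p,a in[('L',[467,82,67],-2.28),('R',[464,-226,67],.9)]:
    for n,im in(('top',t),('scene',s)): print(nm,n,headfit(im,n,p,a))
a=np.hstack([crop(t,320,192,30,24,13),crop(s,302,168,30,24,13)])
cv2.imwrite('pics/lev.png',a[:,:,::-1])
o=np.array(robot.observe()['orientation']);print(o,robot.observe()['clock'])
E
```

```text
L top (np.float64(472.0), np.float64(85.0), array([ -2.43, 197.71, 166.28,   3.13]), 30231)
L scene (np.float64(474.5), np.float64(85.5), array([ -2.48, 186.72, 173.03,   1.86]), 51005)
R top (np.float64(467.5), np.float64(-226.5), array([  0.82, 192.87, 145.54,   3.35]), 40274)
R scene (np.float64(470.0), np.float64(-223.0), array([  0.97, 186.79, 200.9 ,   2.3 ]), 46115)
[[-9.56280593e-01  2.92450719e-01  6.49079857e-05]
 [ 2.92450719e-01  9.56280595e-01 -1.59349791e-05]
 [-6.67304433e-05  3.74407585e-06 -9.99999998e-01]] 1.8
```

View pics/lev.png

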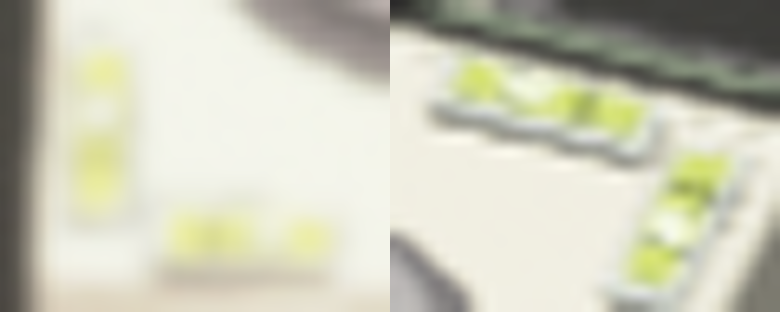

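Bubbles: the one in the y level sits to the right (-y) and the one in the x level to the rear. So front-left is low, which confirms left ≈ -2.45 and right ≈ +0.9 rad. Heads are at about (473,85) and (468,-225). I start with the left one.

{"method": "servo_tool", "body": {"series": [[[54,24,-34,0,0,0,0],[54,24,-34,0,0,0,0],[54,24,-34,0,0,0,0],[54,24,-34,0,0,0,0],[54,24,-34,0,0,0,0],[54,24,-34,0,0,0,0],[54,24,-34,0,0,0,0],[54,24,-34,0,0,0,0]]], "force": 25}}

```text
clock: 2.6
ee_pos: [353.6, 252.6, 242.5]
orientation: [[-0.956, 0.292, 0.001], [0.292, 0.956, 0.0], [-0.001, 0.001, -1.0]]
wrist_force: [1.3, 0.4, -0.4]
finger_gap: 54.1
gripper_force: 0.0
```

{"method": "servo_tool", "body": {"series": [[[54,24,-34,0,0,0,0],[54,24,-34,-20,0,0,0],[54,24,-34,-30,0,0,0],[54,24,-34,-30,0,0,0],[54,24,-33,-30,0,0,0],[54,0,0,0,0,0,0]]]}}

```text
clock: 3.2
ee_pos: [472.0, 83.5, 130.9]
orientation: [[-0.955, 0.298, -0.003], [0.298, 0.955, -0.001], [0.003, -0.002, -1.0]]
wrist_force: [-0.3, 0.9, 0.5]
finger_gap: 54.1
gripper_force: 0.0
```

Run:
```python
from h import *
s=robot.observe();print(s['clock'],s['ee_pos'],s['joint_pos'],s['finger_gap'])
shot('scene');t=avg('top',2); sc=avg('scene',2)
a=np.hstack([crop(t,280,195,50,50,8),crop(sc,325,140,50,50,8)])
cv2.imwrite('pics/app.png',a[:,:,::-1])
```

```text
3.2 [471.97410571  83.51316712 130.94103759] [  1.24717966  17.88105359 -30.34460485  41.96959681  -0.07430261
  18.58785792] 54.09669134293312
```

View pics/app.png

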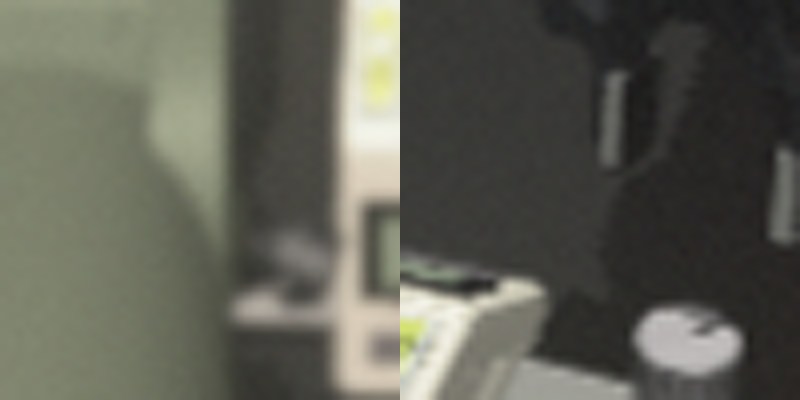

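Picture: the finger pads at (352,155) and (373,164) in the full scene image straddle the left head at (361,182). A numeric check of the centring follows.

Run:
```python
from h import *
e=np.array([472,83.5,130.9]); o=np.array(robot.observe()['orientation'])
for sgn in(-1,1): print([px('scene',e+o[:,1]*sgn*27+[0,0,dz]) for dz in(-11,11)])
print('heads',px('scene',[472,84,67]),px('scene',[474,86,67]),at('scene',361.2,182.5,67))
```

```text
[array([352.35976892, 161.21426824]), array([352.81097639, 154.40918158])]
[array([370.53829621, 169.24903768]), array([371.23974324, 162.41184122])]
heads [360.22103539 180.93880007] [360.76297308 181.58871372] [477.06844644  88.00262497  67.        ]
```

{"method": "servo_tool", "body": {"series": [[[54,1,1,-26,0,0,0],[54,0,0,-26,0,0,0],[54,0,0,-18,0,0,0],[54,0,0,-8,0,0,0],[54,0,0,0,0,0,0]]]}}

```text
clock: 3.95
ee_pos: [471.7, 89.0, 56.2]
orientation: [[-0.957, 0.291, -0.001], [0.291, 0.957, 0.0], [0.001, -0.0, -1.0]]
wrist_force: [-0.3, 0.1, -0.7]
finger_gap: 53.7
gripper_force: 0.0
```

{"method": "servo_tool", "body": {"series": [[[38,0,0,0,0,0,0],[38,0,0,0,0,0,0],[36,0,0,0,0,0,0],[34,0,0,0,0,0,0],[30,0,0,0,0,0,0],[30,0,0,0,0,0,0]]], "force": 22}}

```text
clock: 4.55
ee_pos: [472.1, 85.3, 57.7]
orientation: [[-0.956, 0.294, 0.0], [0.294, 0.956, -0.007], [-0.002, -0.007, -1.0]]
wrist_force: [-4.2, -8.6, 7.0]
finger_gap: 33.2
gripper_force: 21.4
```

{"method": "servo_tool", "body": {"series": [[[50,0,0,0,0,0,0],[54,0,0,0,0,0,0],[54,0,0,0,0,0,0],[54,0,-4,-3,0,0,0],[54,0,0,-3,0,0,0],[54,0,0,0,0,0,0],[54,0,0,0,0,0,0]]]}}

```text
clock: 5.25
ee_pos: [472.1, 84.1, 49.9]
orientation: [[-0.956, 0.292, -0.001], [0.292, 0.956, 0.0], [0.001, -0.0, -1.0]]
wrist_force: [0.1, 0.4, -0.6]
finger_gap: 54.2
gripper_force: 0.0
```

{"method": "servo_tool", "body": {"series": [[[38,0,0,0,0,0,0],[34,0,0,0,0,0,0],[30,0,0,0,0,0,0],[30,0,0,0,0,0,0],[30,0,0,0,0,0,0]]]}}

```text
clock: 5.75
ee_pos: [472.4, 84.1, 50.3]
orientation: [[-0.956, 0.292, 0.0], [0.292, 0.956, -0.0], [-0.0, -0.0, -1.0]]
wrist_force: [1.5, 0.1, 0.7]
finger_gap: 33.3
gripper_force: 22.6
```

{"method": "servo_tool", "body": {"series": [[[30,0,0,0,0,0,-0.14],[30,0,0,0,0,0,-0.14],[30,0,0,0,0,0,-0.14],[30,0,0,0,0,0,-0.14],[30,0,0,0,0,0,-0.14],[30,0,0,0,0,0,-0.14],[30,0,0,0,0,0,0]]]}}

```text
clock: 6.45
ee_pos: [472.3, 83.9, 50.3]
orientation: [[-0.421, 0.907, 0.0], [0.907, 0.421, -0.001], [-0.001, -0.0, -1.0]]
wrist_force: [0.3, -1.5, 1.3]
finger_gap: 33.6
gripper_force: 22.5
```

{"method": "servo_tool", "body": {"series": [[[30,0,0,0,0,0,-0.14],[30,0,0,0,0,0,-0.14],[30,0,0,0,0,0,-0.14],[30,0,0,0,0,0,-0.14],[30,0,0,0,0,0,-0.14],[30,0,0,0,0,0,-0.14],[30,0,0,0,0,0,0]]]}}

```text
clock: 7.15
ee_pos: [472.2, 83.7, 50.2]
orientation: [[0.393, 0.92, -0.0], [0.92, -0.393, -0.001], [-0.001, 0.0, -1.0]]
wrist_force: [-1.7, -1.6, 2.8]
finger_gap: 33.6
gripper_force: 22.5
```

{"method": "servo_tool", "body": {"series": [[[30,0,0,0,0,0,-0.14],[30,0,0,0,0,0,-0.14],[30,0,0,0,0,0,-0.14],[30,0,0,0,0,0,-0.14],[30,0,0,0,0,0,-0.14],[30,0,0,0,0,0,-0.06],[30,0,0,0,0,0,0],[30,0,0,0,0,0,0]]]}}

```text
clock: 7.95
ee_pos: [472.1, 83.7, 50.2]
orientation: [[0.918, 0.397, -0.0], [0.397, -0.918, -0.001], [-0.001, 0.001, -1.0]]
wrist_force: [-2.0, -2.9, 3.8]
finger_gap: 33.1
gripper_force: 22.7
```

{"method": "servo_tool", "body": {"series": [[[45,0,0,0,0,0,0],[54,0,0,0,0,0,0],[54,0,0,10,0,0,0],[54,0,0,25,0,0,0],[54,0,0,40,0,0,0],[54,-20,0,40,0,0,0.1],[54,-40,0,20,0,0,0.14],[54,-40,0,0,0,0,0.14]]]}}

```text
clock: 8.75
ee_pos: [373.9, 84.4, 188.5]
orientation: [[0.703, 0.711, 0.007], [0.711, -0.703, 0.001], [0.005, 0.004, -1.0]]
wrist_force: [-0.9, -0.4, 0.2]
finger_gap: 54.0
gripper_force: 0.0
```

{"method": "servo_tool", "body": {"series": [[[54,-30,-40,0,0,0,0.14],[54,0,-40,0,0,0,0.14],[54,0,-40,0,0,0,0.14],[54,0,-40,0,0,0,0.1],[54,0,-40,0,0,0,0],[54,0,-30,0,0,0,0],[54,0,0,0,0,0,0],[54,0,0,0,0,0,0]]]}}

```text
clock: 9.55
ee_pos: [347.2, -129.8, 185.7]
orientation: [[0.32, 0.947, 0.0], [0.947, -0.32, 0.001], [0.001, 0.0, -1.0]]
wrist_force: [-0.6, -0.3, -1.1]
finger_gap: 54.4
gripper_force: 0.0
```

Run:
```python
from h import *
t=avg('top',3);s=avg('scene',3);np.save('t2.npy',t);np.save('s2.npy',s)
for nm,p,a in[('L',[472.3,84,67],0),('R',[468,-225.5,67],.9)]:
    for n,im in(('top',t),('scene',s)): print(nm,n,headfit(im,n,p,a))
a=np.hstack([crop(t,285,205,36,36,11),crop(s,335,165,36,36,11)])
b=np.hstack([crop(t,385,205,36,36,11),crop(s,240,140,36,36,11)])
cv2.imwrite('pics/L2.png',cv2.resize(np.vstack([a,b]),(600,600))[:,:,::-1])
```

```text
L top (np.float64(472.3), np.float64(84.5), array([1.4000e-01, 1.9641e+02, 8.5990e+01, 2.5300e+00]), 36196)
L scene (np.float64(475.8), np.float64(85.0), array([5.0000e-02, 1.8514e+02, 1.7984e+02, 1.7200e+00]), 26181)
R top (np.float64(468.0), np.float64(-226.5), array([  0.87, 193.27, 147.79,   3.29]), 40702)
R scene (np.float64(471.0), np.float64(-223.5), array([  0.99, 187.4 , 207.4 ,   2.32]), 36747)
```

View pics/L2.png

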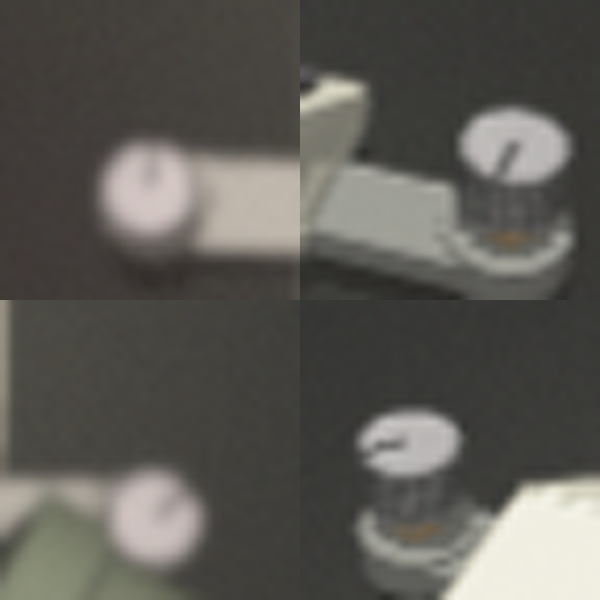

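Picture: the left line now points straight to the rear; the fits put it about 0.03 rad off. The right line is still at about +0.9 rad. Now the right screw at (468,-227).

{"method": "servo_tool", "body": {"series": [[[54,30,-25,0,0,0,0],[54,30,-25,0,0,0,0],[54,30,-25,0,0,0,0],[54,31,-22,-10,0,0,0],[54,0,0,-30,0,0,0],[54,0,0,-20,0,0,0],[54,0,0,0,0,0,0],[54,0,0,0,0,0,0]]]}}

```text
clock: 10.65
ee_pos: [468.2, -226.0, 125.4]
orientation: [[0.318, 0.948, -0.001], [0.948, -0.318, 0.001], [0.0, -0.001, -1.0]]
wrist_force: [0.4, -0.3, 0.3]
finger_gap: 54.1
gripper_force: 0.0
```

{"method": "servo_tool", "body": {"series": [[[54,0,-1,-28,0,0,0],[54,0,0,-25,0,0,0],[54,0,0,-15,0,0,0],[54,0,0,-7,0,0,0],[54,0,0,0,0,0,0],[54,0,0,0,0,0,0]]]}}

```text
clock: 11.25
ee_pos: [469.1, -228.1, 51.6]
orientation: [[0.318, 0.948, 0.002], [0.948, -0.318, -0.001], [-0.001, 0.002, -1.0]]
wrist_force: [-0.2, -0.7, -0.5]
finger_gap: 54.4
gripper_force: 0.0
```

{"method": "servo_tool", "body": {"series": [[[38,0,0,0,0,0,0],[34,0,0,0,0,0,0],[30,0,0,0,0,0,0],[30,0,0,0,0,0,0],[30,0,0,0,0,0,0]]]}}

```text
clock: 11.75
ee_pos: [467.3, -227.4, 51.1]
orientation: [[0.319, 0.948, -0.002], [0.948, -0.319, 0.0], [-0.0, -0.002, -1.0]]
wrist_force: [-3.7, 1.3, 6.6]
finger_gap: 33.2
gripper_force: 21.8
```

{"method": "servo_tool", "body": {"series": [[[30,-1,0.5,0.5,0,0,0.14],[30,0,0,0,0,0,0.14],[30,0,0,0,0,0,0.14],[30,0,0,0,0,0,0.14],[30,0,0,0,0,0,0.14],[30,0,0,0,0,0,0.14],[30,0,0,0,0,0,0.06],[30,0,0,0,0,0,0]]]}}

```text
clock: 12.55
ee_pos: [468.0, -227.3, 51.2]
orientation: [[-0.544, 0.839, 0.002], [0.839, 0.544, -0.0], [-0.001, 0.001, -1.0]]
wrist_force: [1.2, -0.3, -1.6]
finger_gap: 33.3
gripper_force: 23.0
```

{"method": "servo_tool", "body": {"series": [[[45,0,0,0,0,0,0],[54,0,0,0,0,0,0],[54,0,0,10,0,0,0],[54,0,0,25,0,0,0],[54,0,0,40,0,0,0],[54,-20,-10,40,0,0,0],[54,-40,-20,0,0,0,0],[54,-40,-20,0,0,0,0]]]}}

```text
clock: 13.35
ee_pos: [367.4, -278.4, 168.3]
orientation: [[-0.546, 0.838, 0.003], [0.838, 0.546, -0.004], [-0.005, 0.0, -1.0]]
wrist_force: [-0.5, -0.6, 0.5]
finger_gap: 54.3
gripper_force: 0.0
```

{"method": "servo_tool", "body": {"series": [[[54,-40,-20,0,0,0,0],[54,-40,0,0,0,0,0],[54,0,0,0,0,0,0],[54,0,0,0,0,0,0]]]}}

```text
clock: 13.75
ee_pos: [286.9, -297.7, 166.7]
orientation: [[-0.542, 0.84, 0.001], [0.84, 0.542, -0.001], [-0.002, 0.0, -1.0]]
wrist_force: [0.5, -1.4, -0.3]
finger_gap: 53.9
gripper_force: 0.0
```

Run:
```python
from h import *
t=avg('top',3);s=avg('scene',3);np.save('t3.npy',t);np.save('s3.npy',s)
for nm,p,a in[('L',[472.3,84,67],0),('R',[467,-226.5,67],0)]:
    for n,im in(('top',t),('scene',s)): print(nm,n,headfit(im,n,p,a))
a=np.hstack([crop(t,320,192,30,30,13),crop(s,302,165,30,30,13)])
b=np.hstack([crop(t,355,212,30,30,13),crop(s,270,140,30,30,13)])
cv2.imwrite('pics/lev3.png',cv2.resize(np.vstack([a,b]),(600,600))[:,:,::-1])
```

```text
L top (np.float64(472.3), np.float64(84.5), array([1.6000e-01, 1.9639e+02, 7.5650e+01, 2.4800e+00]), 42394)
L scene (np.float64(475.8), np.float64(85.0), array([5.0000e-02, 1.8502e+02, 1.8399e+02, 1.7500e+00]), 26015)
R top (np.float64(467.5), np.float64(-227.0), array([-1.4000e-01,  1.8941e+02,  7.0030e+01,  2.3400e+00]), 42207)
R scene (np.float64(471.0), np.float64(-224.0), array([-4.0000e-02,  1.8646e+02,  1.5271e+02,  1.8000e+00]), 16288)
```

View pics/lev3.png

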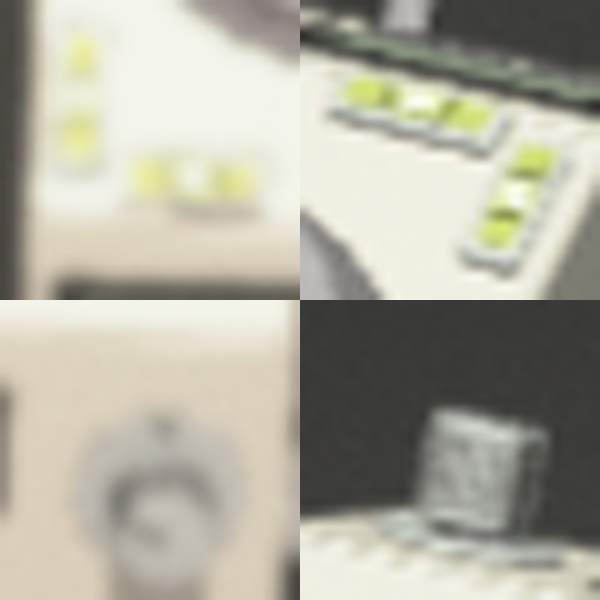

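Picture: both bubbles now stand midway between their marks, and the knob's collar mark is at the top of the collar. I refine the two screw angles with a joint fit over before and after images.

```bash
cat > jf.py <<'E'
from h import *
X,Y=np.meshgrid(G,G,indexing='ij');R=17
def model(dx,dy,a,hi,dk,sg):
    x,y=X-dx,Y-dy; l=x*np.cos(a)-y*np.sin(a); t=x*np.sin(a)+y*np.cos(a)
    L=1/(1+np.exp(np.clip((np.abs(t)-1)/.3,-50,50)))/(1+np.exp(np.clip(-l/.4,-50,50)))
    return gaussian_filter(hi-dk*L,abs(sg)/.5)
def joint(n,p,ims,turns,a0,free=False):
    Is=[rect(np.load(f'{n[0]}{k}.npy'),n,p) for k in ims]
    c0={'top':(0,.5),'scene':(3.5,1.5)}[n]
    W=np.hypot(X-c0[0],Y-c0[1])<12
    def f(q):
        r=[]
        for I,t in zip(Is,turns): r.append(((model(q[0],q[1],q[2]+t,q[3],q[4],q[5])-I)*W).ravel())
        return np.concatenate(r)
    s=least_squares(f,[c0[0],c0[1],a0,190,90,2.5])
    C=np.linalg.inv(s.jac.T@s.jac)*2*s.cost/len(s.fun)*15
    return np.round(s.x,2),'sd',np.round(np.sqrt(C[2,2]),3),round(s.cost)
E
python3 - <<'E'
from jf import *
for n in('top','scene'):
    print('L',n,joint(n,[472.3,84,67],[1,2,3],[-2.436,0,0],0.05))
    print('R',n,joint(n,[467.5,-226.5,67],[1,2,3],[.902,.902,0],-.05))
E
```

```text
L top (array([ 1.3200e+00, -6.0000e-01,  1.0000e-02,  1.9912e+02,  1.2128e+02,
        2.9400e+00]), 'sd', np.float64(0.007), 55158)
R top (array([ 5.4000e-01, -1.0100e+00, -1.6000e-01,  1.9411e+02,  1.3308e+02,
        3.2200e+00]), 'sd', np.float64(0.015), 40631)
L scene (array([1.1100e+00, 1.4000e+00, 9.0000e-02, 1.8672e+02, 1.7464e+02,
       1.7700e+00]), 'sd', np.float64(0.002), 45213)
R scene (array([  2.78,   2.62,   0.  , 187.69, 190.37,   2.19]), 'sd', np.float64(0.006), 101738)
```

The left reads about +0.03 and the right about -0.08 rad, so I give the right screw a small clockwise correction to make them match.

{"method": "servo_tool", "body": {"series": [[[54,40,16,0,0,0,0],[54,40,16,0,0,0,0],[54,40,16,0,0,0,0],[54,40,16,-10,0,0,0],[54,21,7,-20,0,0,0],[54,0,0,-10,0,0,0],[54,0,0,0,0,0,0],[54,0,0,0,0,0,0]]]}}

```text
clock: 14.85
ee_pos: [467.4, -226.0, 125.7]
orientation: [[-0.544, 0.839, -0.001], [0.839, 0.544, 0.001], [0.001, -0.001, -1.0]]
wrist_force: [0.1, 0.2, 0.6]
finger_gap: 54.3
gripper_force: 0.0
```

{"method": "servo_tool", "body": {"series": [[[54,0.5,-1,-28,0,0,0],[54,0,0,-25,0,0,0],[54,0,0,-15,0,0,0],[54,0,0,-7,0,0,0],[54,0,0,0,0,0,0],[54,0,0,0,0,0,0]]]}}

```text
clock: 15.45
ee_pos: [469.1, -227.9, 51.9]
orientation: [[-0.544, 0.839, 0.001], [0.839, 0.544, -0.001], [-0.001, 0.001, -1.0]]
wrist_force: [-0.0, -0.7, 0.7]
finger_gap: 54.0
gripper_force: 0.0
```

{"method": "servo_tool", "body": {"series": [[[38,0,0,0,0,0,0],[34,0,0,0,0,0,0],[30,0,0,0,0,0,0],[30,0,0,0,0,0,0],[30,0,0,0,0,0,0]]]}}

```text
clock: 15.95
ee_pos: [468.9, -228.1, 51.9]
orientation: [[-0.544, 0.839, 0.0], [0.839, 0.544, -0.002], [-0.002, -0.001, -1.0]]
wrist_force: [-2.0, -1.9, 5.2]
finger_gap: 33.6
gripper_force: 21.9
```

{"method": "servo_tool", "body": {"series": [[[30,0,0,0,0,0,-0.1],[30,0,0,0,0,0,0],[30,0,0,0,0,0,0]]]}}

```text
clock: 16.25
ee_pos: [468.7, -228.2, 51.9]
orientation: [[-0.458, 0.889, -0.0], [0.889, 0.458, -0.003], [-0.002, -0.001, -1.0]]
wrist_force: [-2.1, -1.7, 6.2]
finger_gap: 33.0
gripper_force: 21.9
```

{"method": "servo_tool", "body": {"series": [[[45,0,0,0,0,0,0],[54,0,0,0,0,0,0],[54,0,0,10,0,0,0],[54,0,0,25,0,0,0],[54,0,0,40,0,0,0],[54,-20,-5,40,0,0,0],[54,-40,-10,0,0,0,0],[54,-40,-10,0,0,0,0]]]}}

```text
clock: 17.05
ee_pos: [369.1, -253.0, 167.9]
orientation: [[-0.46, 0.888, 0.003], [0.888, 0.46, -0.003], [-0.004, 0.001, -1.0]]
wrist_force: [-1.1, -0.9, -0.2]
finger_gap: 54.0
gripper_force: 0.0
```

{"method": "servo_tool", "body": {"series": [[[54,-30,-10,10,0,-0.122,0],[54,-30,-10,0,0,-0.122,0],[54,0,0,0,0,-0.122,0],[54,0,0,0,0,-0.122,0],[54,0,0,0,0,-0.122,0],[54,0,0,0,0,0,0]]]}}

```text
clock: 17.65
ee_pos: [306.6, -271.7, 174.9]
orientation: [[-0.37, 0.732, 0.572], [0.892, 0.452, -0.001], [-0.26, 0.51, -0.82]]
wrist_force: [-0.1, 0.7, 0.1]
finger_gap: 54.0
gripper_force: 0.0
```

Run:
```python
from jf import *
np.set_printoptions(precision=2,suppress=True)
t=avg('top',3);s=avg('scene',3);np.save('t4.npy',t);np.save('s4.npy',s)
for n in('top','scene'):
    print('R',n,joint(n,[468,-227,67],[1,2,3,4],[.902-.0,.902,0,.1],-.05))
o=robot.observe();print(o['clock'],o['ee_pos'],o['joint_pos'],np.array(o['orientation']))
# camera pixel offsets from the screw heads (true tops)
for q in([472.4,84,67],[468.3,-227.5,67]):
    print(px('top',q),px('scene',q))
print(boxes('top','lock_knob'),boxes('scene','lock_knob'))
# knob candidate outline overlay
def cyl(c,n_,img,cam,x0,y0,S):
    n_=n_/np.linalg.norm(n_);e=np.array([.014,1,0]);e/=np.linalg.norm(e);u=np.cross(e,n_)
    for h,R,col in((14,15.5,(255,0,0)),(-14,15.5,(0,255,0)),):
        P=np.array([px(cam,c+n_*h+R*(np.cos(a)*e+np.sin(a)*u)) for a in np.linspace(0,6.283,40)])
        cv2.polylines(img,[np.int32((P+.5-[x0,y0])*S)],True,col,1)
n_=np.array([-.5736,.0082,.819]);
T0,w0=ray('top',371.4,233.5);S0,w1=ray('scene',288.3,157.2)
A=np.stack([w0,-w1],1);k=np.linalg.lstsq(A,S0-T0,rcond=None)[0];c=(T0+w0*k[0]+S0+w1*k[1])/2
print('tri',c,T0+w0*k[0]-S0-w1*k[1])
a=crop(t,352,212,36,36,11);b=crop(s,270,140,36,36,11)
cyl(c,n_,a,'top',352,212,11);cyl(c,n_,b,'scene',270,140,11)
cv2.imwrite('pics/k4.png',np.hstack([a,b])[:,:,::-1])
```

```text
R top (array([  0.43,  -0.47,  -0.14, 194.16, 146.77,   3.47]), 'sd', np.float64(0.013), 62938)
R scene (array([  2.12,   3.  ,  -0.02, 187.65, 184.28,   2.12]), 'sd', np.float64(0.005), 134231)
17.95 [ 309.68 -272.4   176.46] [-76.3   -0.94 -55.51  26.07  33.8  -10.87] [[-0.38  0.73  0.57]
 [ 0.89  0.46  0.  ]
 [-0.26  0.51 -0.82]]
[302.34 227.23] [360.18 181.04]
[403.49 230.49] [251.82 155.71]
[(0.56, [366.1, 230.7, 8.7, 8.2])] [(0.51, [284.8, 154.9, 8.4, 5.4])]
tri [ 455.18 -125.7    78.59] [ 1.35 -4.09  0.52]
```

View pics/k4.png

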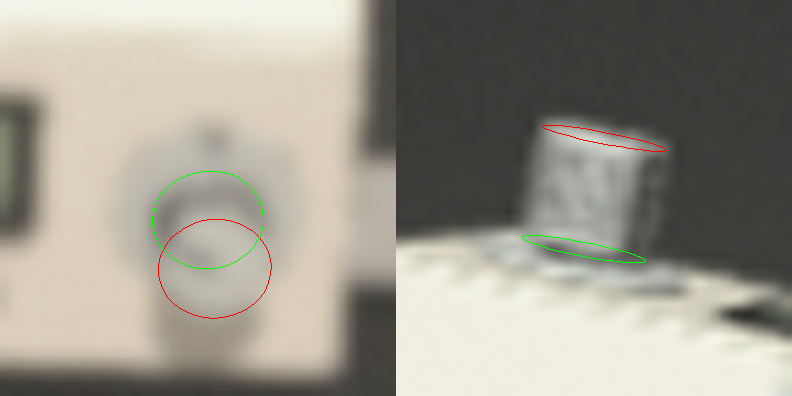

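Overlay: the outlines match the knob in both pictures. After correcting the scene camera by the known screw heads, the knob's middle is about (455.5,-126.5,82). The right screw now fits at about 0 and the left at +0.03. I approach along the knob's axis.

{"method": "servo_tool", "body": {"series": [[[54,20,29,-4,0,0,0],[54,20,29,-4,0,0,0],[54,20,29,-6,0,0,0],[54,20,29,-8,0,0,0],[54,22,30,-10,0,0,0],[54,0,0,0,0,0,0],[54,0,0,0,0,0,0]]]}}

```text
clock: 18.75
ee_pos: [411.1, -124.3, 143.6]
orientation: [[-0.38, 0.727, 0.572], [0.887, 0.461, 0.003], [-0.262, 0.509, -0.82]]
wrist_force: [-0.2, -0.8, 0.7]
finger_gap: 53.9
gripper_force: 0.0
```

{"method": "servo_tool", "body": {"series": [[[54,14,-1,-20,0,0,0],[54,14,-1,-20,0,0,0],[54,10,0,-13,0,0,0],[54,6,0,-8,0,0,0],[54,2,0,-3,0,0,0],[54,0,0,0,0,0,0]]]}}

```text
clock: 19.35
ee_pos: [456.6, -129.6, 79.6]
orientation: [[-0.374, 0.73, 0.572], [0.89, 0.456, -0.001], [-0.262, 0.509, -0.82]]
wrist_force: [1.0, 0.3, -0.7]
finger_gap: 54.0
gripper_force: 0.0
```

{"method": "servo_tool", "body": {"series": [[[44,0,0,0,0,0,0],[38,0,0,0,0,0,0],[34,0,0,0,0,0,0],[30,0,0,0,0,0,0],[26,0,0,0,0,0,0],[26,0,0,0,0,0,0]]]}}

```text
clock: 19.95
ee_pos: [457.1, -128.3, 80.6]
orientation: [[-0.375, 0.728, 0.574], [0.889, 0.458, -0.0], [-0.264, 0.51, -0.819]]
wrist_force: [-3.9, 0.2, 6.5]
finger_gap: 30.1
gripper_force: 21.5
```

{"method": "servo_tool", "body": {"series": [[[26,-0.05,0,0.07,0.0803,-0.0011,-0.1147],[26,-0.05,0,0.07,0.0803,-0.0011,-0.1147],[26,-0.05,0,0.07,0.0803,-0.0011,-0.1147],[26,-0.05,0,0.07,0.0803,-0.0011,-0.1147],[26,-0.05,0,0.07,0.0803,-0.0011,-0.1147],[26,-0.05,0,0.07,0.0803,-0.0011,-0.1147],[26,0,0,0,0,0,0]]]}}

```text
clock: 20.65
ee_pos: [455.2, -128.4, 79.9]
orientation: [[0.296, 0.762, 0.576], [0.933, -0.359, -0.004], [0.204, 0.539, -0.817]]
wrist_force: [-7.0, -1.4, 5.7]
finger_gap: 30.1
gripper_force: 21.7
```

{"method": "servo_tool", "body": {"series": [[[26,-0.05,0,0.07,0.0803,-0.0011,-0.1147],[26,-0.05,0,0.07,0.0803,-0.0011,-0.1147],[26,-0.05,0,0.07,0.0803,-0.0011,-0.1147],[26,-0.05,0,0.07,0.0803,-0.0011,-0.1147],[26,-0.05,0,0.07,0.0803,-0.0011,-0.1147],[26,0,0,0,0.0172,0,-0.0246],[26,0,0,0,0,0,0],[26,0,0,0,0,0,0]]]}}

```text
clock: 21.45
ee_pos: [453.9, -127.1, 79.5]
orientation: [[0.729, 0.37, 0.576], [0.457, -0.889, -0.007], [0.51, 0.268, -0.817]]
wrist_force: [-8.3, -0.6, 6.2]
finger_gap: 30.4
gripper_force: 21.7
```

{"method": "servo_tool", "body": {"series": [[[34,-3,0,2,0,0,0],[46,0,0,0,0,0,0],[54,0,0,0,0,0,0],[54,-6,0,8,0,0,0],[54,-14,0,20,0,0,0],[54,-20,0,28,0,0,0],[54,-20,0,28,0,0,0],[54,-20,-20,20,0,0,0]]]}}

```text
clock: 22.25
ee_pos: [372.4, -146.2, 187.9]
orientation: [[0.724, 0.373, 0.581], [0.462, -0.887, -0.005], [0.513, 0.272, -0.814]]
wrist_force: [0.1, -0.4, -0.6]
finger_gap: 53.9
gripper_force: 0.0
```

{"method": "servo_tool", "body": {"series": [[[60,-25,40,0,0,0.122,0],[60,-25,40,0,0,0.122,0],[60,0,45,0,0,0.122,0],[60,0,45,0,0,0.122,0],[60,0,45,0,0,0.122,0],[60,0,45,0,0,0,0],[60,0,30,0,0,0,0],[60,0,0,0,0,0,0]]]}}

```text
clock: 23.05
ee_pos: [324.1, 125.5, 186.1]
orientation: [[0.885, 0.462, 0.06], [0.463, -0.887, 0.004], [0.055, 0.025, -0.998]]
wrist_force: [-0.4, -0.3, 0.0]
finger_gap: 59.8
gripper_force: 0.0
```

Run:
```python
from jf import *
np.set_printoptions(precision=2,suppress=True)
t=avg('top',3);s=avg('scene',3);np.save('t5.npy',t);np.save('s5.npy',s)
for nm,p in[('L',[472.3,84,67]),('R',[468,-227,67])]:
    for n,im in(('top',t),('scene',s)): print(nm,n,headfit(im,n,p,0))
o=robot.observe();print(o['clock'],o['ee_pos'],np.array(o['orientation']),o['joint_pos'])
for l in('weight_large','weight_medium'):print(boxes('top',l,4),boxes('scene',l,6))
t0=np.load('t1.npy')
a=np.hstack([crop(t,358,218,26,26,11),crop(t0,358,218,26,26,11),])
b=np.hstack([crop(t,220,195,40,40,7),crop(s,420,170,40,40,7)])
c=np.hstack([crop(t,320,192,26,26,11),crop(s,302,168,26,26,11)])
w=560;f=lambda q:cv2.resize(q,(400,200*q.shape[0]//q.shape[0]*1)) 
out=np.vstack([np.hstack([cv2.resize(a,(560,280))]),np.hstack([cv2.resize(b,(560,280))])])
cv2.imwrite('pics/k5.png',out[:,:,::-1])
```

```text
L top (np.float64(472.3), np.float64(84.5), array([  0.15, 196.61,  78.46,   2.46]), 42090)
L scene (np.float64(475.8), np.float64(85.0), array([  0.05, 185.05, 184.89,   1.74]), 25956)
R top (np.float64(467.5), np.float64(-227.0), array([ -0.03, 189.96, 105.88,   2.76]), 47388)
R scene (np.float64(471.0), np.float64(-224.0), array([  0.06, 186.41, 167.37,   1.83]), 34233)
23.35 [324.09 121.24 186.14] [[ 0.89  0.45  0.06]
 [ 0.45 -0.89  0.  ]
 [ 0.05  0.03 -1.  ]] [  8.59  -2.78 -45.73  43.63  -0.42 161.58]
[(0.73, [193.7, 230.5, 12.7, 13.0]), (0.68, [193.9, 210.5, 13.4, 7.2]), (0.57, [232.6, 227.6, 8.9, 16.7]), (0.52, [188.6, 254.6, 15.7, 12.2])] [(0.75, [473.6, 197.9, 26.6, 27.8]), (0.74, [480.1, 176.3, 16.4, 28.7]), (0.74, [383.6, 190.3, 19.0, 31.0]), (0.66, [475.6, 217.8, 23.5, 23.5]), (0.61, [432.5, 185.6, 19.8, 31.9])]
[] [(0.8, [423.7, 215.6, 15.4, 23.0])]
```

View pics/k5.png

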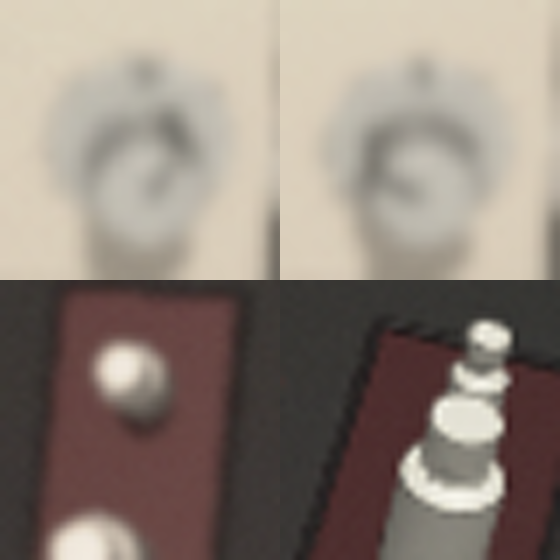

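Picture: the knob's line started about 55° left of the collar mark, not 90°, and now points about 25-30° past it. I measure this in the plane of the knob's face.

```bash
cat > kf.py <<'E'
from jf import *
n_=np.array([-.5736,.0082,.819]); e=np.array([.0143,1,0]); e/=np.linalg.norm(e); u=np.cross(e,n_); u=u if u[0]>0 else -u
def rk(k,h):
    c=np.array([455.5,-127,82])+n_*h
    m=np.array([[px('top',c+a*u+b*e) for b in G] for a in G],np.float32)
    return cv2.remap(np.load(f't{k}.npy').astype(np.float32),m[...,0],m[...,1],cv2.INTER_CUBIC).mean(2)
def fit(Is,turns,c0,a0,Rw=9):
    W=np.hypot(X-c0[0],Y-c0[1])<Rw
    f=lambda q:np.concatenate([((model(q[0],q[1],q[2]+t,q[3],q[4],q[5])-I)*W).ravel() for I,t in zip(Is,turns)])
    s=least_squares(f,[*c0,a0,np.percentile(Is[0][W],90),60,3.]); return np.round(s.x,2),round(s.cost)
E
python3 - <<'E'
from kf import *
for c0 in((0,0),(-2,0),(2,0),(0,2),(0,-2)):
    print(c0,fit([rk(1,14),rk(5,15)],[-1.572,0],c0,.5), fit([rk(1,14)],[0],c0,-1)[0][:3],fit([rk(5,15)],[0],c0,.5)[0][:3])
I=rk(5,15);J=rk(1,14)
for nm,K in(('after',I),('before',J)):
    print(nm);print(np.round(gaussian_filter(K,1)[::-1][16:81:6,::-1][:,16:81:6]).astype(int))
E
```

```text
(0, 0) (array([ -1.53,   0.88,   0.44, 188.9 , 138.11,   3.36]), 7145) [-1.67  3.54 -0.93] [-0.87 -0.16  0.35]
(-2, 0) (array([ -1.51,   0.87,   0.42, 187.39, 122.55,   3.15]), 8733) [-2.09  4.1  -0.76] [-0.52 -0.63  0.25]
(2, 0) (array([ -1.44,   1.02,   0.48, 189.02, 133.89,   3.23]), 6845) [-1.35  3.3  -1.01] [-1.08  0.25  0.41]
(0, 2) (array([ -1.65,   0.86,   0.44, 190.6 , 167.57,   3.74]), 8369) [-1.58  3.34 -1.  ] [-0.89 -0.03  0.36]
(0, -2) (array([ -1.33,   1.1 ,   0.49, 186.74, 107.88,   2.92]), 7054) [-2.07  3.8  -0.74] [-0.46 -0.17  0.37]
after
[[147 143 153 167 175 174 159 139 135 151 172]
 [144 150 166 180 187 184 170 154 148 155 171]
 [149 162 178 186 189 182 167 159 161 165 174]
 [157 172 185 187 184 172 160 163 174 176 178]
 [165 179 188 188 181 166 158 168 180 181 180]
 [169 182 188 188 182 169 165 175 182 182 182]
 [172 181 187 188 185 178 177 182 184 183 186]
 [171 176 184 187 186 185 185 185 183 184 191]
 [168 169 178 183 186 187 186 182 179 183 194]
 [164 159 168 173 181 182 180 174 171 179 194]
 [163 153 155 161 168 173 170 163 162 174 192]]
before
[[125 135 152 166 173 170 162 151 145 155 174]
 [125 143 166 181 187 186 179 167 156 158 173]
 [125 146 172 185 190 190 187 181 170 165 173]
 [125 142 163 175 183 186 188 187 180 170 172]
 [132 142 150 158 170 181 188 189 183 174 172]
 [145 153 151 151 162 177 187 189 185 178 177]
 [155 168 167 163 167 178 186 188 186 183 184]
 [158 171 177 177 179 183 187 188 186 187 192]
 [155 166 176 182 183 185 185 185 183 187 196]
 [152 157 167 177 180 182 180 176 174 181 194]
 [153 152 159 167 171 172 171 165 163 173 191]]
```

The knob stands about 0.44 rad past the mark (it started at about 0.44, not 0). I go back and turn it 0.44 counter-clockwise.

{"method": "servo_tool", "body": {"series": [[[54,0,-30,0,0,-0.11,0],[54,0,-35,0,0,-0.11,0],[54,12,-35,0,0,-0.11,0],[54,14,-35,0,0,-0.11,0],[54,14,-35,0,0,-0.11,0],[54,14,-35,0,0,0,0],[54,14,-33,0,0,0,0],[54,14,-10,0,0,0,0]]]}}

```text
clock: 24.35
ee_pos: [405.6, -127.1, 186.6]
orientation: [[0.737, 0.371, 0.565], [0.451, -0.892, -0.002], [0.503, 0.256, -0.825]]
wrist_force: [-0.8, 1.1, -0.5]
finger_gap: 54.2
gripper_force: 0.0
```

{"method": "servo_tool", "body": {"series": [[[54,0,0,0,0,0,0],[54,0,0,0,0,0,0]]]}}

```text
clock: 24.55
ee_pos: [404.1, -122.0, 185.2]
orientation: [[0.736, 0.378, 0.562], [0.454, -0.891, 0.004], [0.503, 0.252, -0.827]]
wrist_force: [0.0, -0.0, 0.6]
finger_gap: 53.7
gripper_force: 0.0
```

{"method": "servo_tool", "body": {"series": [[[54,2,-3,-20,0,-0.01,0],[54,2,-2,-20,0,0,0],[54,14,0,-20,0,0,0],[54,14,0,-20,0,0,0],[54,10,0,-13,0,0,0],[54,6,0,-9,0,0,0],[54,2,0,-3,0,0,0],[54,0,0,0,0,0,0]]]}}

```text
clock: 25.35
ee_pos: [454.2, -126.1, 80.5]
orientation: [[0.729, 0.377, 0.571], [0.456, -0.89, 0.005], [0.51, 0.257, -0.821]]
wrist_force: [0.2, 0.1, 0.1]
finger_gap: 53.8
gripper_force: 0.0
```

{"method": "servo_tool", "body": {"series": [[[44,0,0,0,0,0,0],[38,0,0,0,0,0,0],[34,0,0,0,0,0,0],[30,0,0,0,0,0,0],[26,0,0,0,0,0,0],[26,0,0,0,0,0,0]]]}}

```text
clock: 25.95
ee_pos: [454.5, -126.6, 81.1]
orientation: [[0.729, 0.376, 0.572], [0.455, -0.89, 0.005], [0.511, 0.257, -0.82]]
wrist_force: [-4.4, 1.6, 8.2]
finger_gap: 30.2
gripper_force: 21.5
```

{"method": "servo_tool", "body": {"series": [[[26,0,0,0,-0.0803,0.0011,0.1147],[26,0,0,0,-0.0803,0.0011,0.1147],[26,0,0,0,-0.0803,0.0011,0.1147],[26,0,0,0,-0.012,0,0.017],[26,0,0,0,0,0,0],[26,0,0,0,0,0,0]]]}}

```text
clock: 26.55
ee_pos: [454.8, -126.8, 81.0]
orientation: [[0.503, 0.651, 0.569], [0.79, -0.613, 0.003], [0.35, 0.448, -0.822]]
wrist_force: [-4.8, 2.8, 6.3]
finger_gap: 30.2
gripper_force: 21.7
```

{"method": "servo_tool", "body": {"series": [[[34,0,0,0,0,0,0],[46,0,0,0,0,0,0],[54,0,0,0,0,0,0],[54,-6,0,8,0,0,0],[54,-14,0,20,0,0,0],[54,-20,0,28,0,0,0],[54,-20,0,28,0,0,0],[54,-20,20,20,0,0,0]]]}}

```text
clock: 27.35
ee_pos: [375.4, -109.4, 187.1]
orientation: [[0.504, 0.649, 0.57], [0.791, -0.612, -0.002], [0.347, 0.452, -0.822]]
wrist_force: [0.2, -0.2, 1.3]
finger_gap: 54.1
gripper_force: 0.0
```

{"method": "servo_tool", "body": {"series": [[[60,-25,40,0,0,0.122,0],[60,-25,40,0,0,0.122,0],[60,0,45,0,0,0.122,0],[60,0,45,0,0,0.122,0],[60,0,30,0,0,0.122,0],[60,0,0,0,0,0,0]]]}}

```text
clock: 27.95
ee_pos: [328.0, 81.2, 184.3]
orientation: [[0.606, 0.795, 0.028], [0.795, -0.607, 0.009], [0.024, 0.017, -1.0]]
wrist_force: [0.0, -0.6, -0.2]
finger_gap: 59.9
gripper_force: 0.0
```

Run:
```python
from kf import *
np.set_printoptions(precision=2,suppress=True)
t=avg('top',4);s=avg('scene',3);np.save('t6.npy',t);np.save('s6.npy',s)
for c0 in((0,0),(2,0),(0,-2)):
    print(c0,fit([rk(1,14),rk(5,15),rk(6,15)],[-1.134,.438,0],c0,0), fit([rk(6,15)],[0],c0,0)[0][:3], fit([rk(1,14),rk(5,15)],[-1.572,0],c0,.4)[0][:3])
for nm,p in[('L',[472.3,84,67]),('R',[468,-227,67])]:
    for n,im in(('top',t),('scene',s)): print(nm,n,headfit(im,n,p,0)[:3])
o=robot.observe();print(o['clock'],o['ee_pos'],np.array(o['orientation']),o['joint_pos'])
# weight large: bright blob in tray
for n,im,(x,y,w,h) in(('top',t,(222,222,30,30)),('scene',s,(425,175,40,45))):
    g=im[y:y+h,x:x+w].mean(2); k,l,st,c=cv2.connectedComponentsWithStats((g>140).astype(np.uint8))
    for i in range(1,k):
        if st[i,4]>4:
            q=c[i]+[x,y]; print(n,st[i]+[x,y,0,0,0],q,at(n,*q,83 if n=='top' else 83))
# pan centre: ellipse of pan, top
g=cv2.cvtColor(t.astype(np.uint8),cv2.COLOR_RGB2HSV)
print(t[175,355],t[175,328],t[155,335])
```

```text
(0, 0) (array([ -1.23,   0.42,  -0.03, 188.76, 133.6 ,   3.33]), 10292) [ 0.39 -0.14 -0.09] [-1.53  0.88  0.44]
(2, 0) (array([ -1.24,   0.62,   0.02, 189.04, 131.25,   3.26]), 9982) [ 0.09  0.1  -0.03] [-1.44  1.02  0.48]
(0, -2) (array([ -0.99,   0.72,   0.03, 186.79, 108.67,   2.94]), 10063) [ 0.64 -0.23 -0.12] [-1.33  1.1   0.49]
L top (np.float64(472.3), np.float64(84.5), array([  0.16, 196.7 ,  78.04,   2.49]))
L scene (np.float64(475.8), np.float64(85.0), array([  0.05, 185.19, 182.6 ,   1.73]))
R top (np.float64(467.5), np.float64(-227.0), array([ -0.03, 190.04, 105.81,   2.78]))
R scene (np.float64(471.0), np.float64(-224.0), array([  0.06, 186.42, 168.03,   1.81]))
28.3 [324.96  77.1  184.79] [[ 0.61  0.79  0.03]
 [ 0.79 -0.61  0.01]
 [ 0.03  0.02 -1.  ]] [  0.21  -3.01 -46.09  45.     0.45 128.14]
top [227 229  13  10 101] [232.52 233.47] [447.2  295.06  83.  ]
scene [447 176   6   4  18] [449.5 177.5] [400.98 302.54  83.  ]
scene [442 182  11  12  85] [446.85 187.91] [443.62 301.23  83.  ]
scene [437 194  15   9  70] [444.13 199.11] [487.11 300.24  83.  ]
scene [433 213   8   7  44] [436.64 216.25] [551.96 291.35  83.  ]
[214.5 202.5 198.5] [243.5  244.25 233.5 ] [243.75 244.5  232.75]
```

The knob is at the mark (within 0.05 rad) and both screws are unchanged. Now I locate the weight and the pan.

Run:
```python
from h import *
t=np.load('t6.npy');s=np.load('s6.npy');np.set_printoptions(precision=1,suppress=True)
def mask(n,parts,shape,S=8,off=(0,0)):
    m=np.zeros((shape[3]*S,shape[2]*S),np.uint8)
    for (c,r,z0,z1) in parts:
        P=[px(n,[c[0]+r*np.cos(a),c[1]+r*np.sin(a),z]) for z in(z0,z1) for a in np.linspace(0,6.28,24)]
        h=cv2.convexHull(np.int32((np.array(P)+.5-shape[:2])*S)); cv2.fillConvexPoly(m,h,255)
    return cv2.resize(m,(shape[2],shape[3]),interpolation=cv2.INTER_AREA)/255.
from scipy.ndimage import gaussian_filter as gf
for n,im,sh in(('top',t,(220,220,30,30)),('scene',s,(425,172,42,50))):
    x,y,w,h=sh; g=im[y:y+h,x:x+w].mean(2); sat=im[y:y+h,x:x+w].max(2)-im[y:y+h,x:x+w].min(2)
    fg=np.clip((g-70)/60,0,1)  # tray dark red ~50
    best=[]
    for dx in np.arange(436,464,2.):
        for dy in np.arange(286,310,2.):
            parts=[((dx,dy),19,5,55),((dx,dy),9,55,66),((dx,dy),13,66,83)]
            m=gf(mask(n,parts,sh),.6)
            W=gf((mask(n,[((dx,dy),30,5,83)],sh)>.01).astype(float),.5) if n=='top' else 1.
            best.append((((m-fg)**2*W).sum() if n=='scene' else ((m-fg)**2)[4:24,:].sum(),dx,dy))
    best.sort();print(n,best[:4])
# pan: best circle by contrast top view
pan=((t[...,0]<232)&(t[...,0]>185)).astype(np.uint8)
k,l,st,c=cv2.connectedComponentsWithStats(pan[140:214,322:388]);
i=1+st[1:,4].argmax();print(st[i],c[i]+[322,140]);cn=cv2.findContours((l==i).astype(np.uint8),cv2.RETR_EXTERNAL,cv2.CHAIN_APPROX_NONE)[0][0]
e=cv2.fitEllipse(cn);print(e,at('top',e[0][0]+322,e[0][1]+140,110),at('top',*(c[i]+[322,140]),110), 'px/mm',446.7/1325*124)
gray=t.mean(2)
for z in(111,):
  r=[]
  for cx in np.arange(610,650,1.):
    for cy in np.arange(-90,-58,1.):
        A=np.array([[px('top',[cx+R*np.cos(a),cy+R*np.sin(a),z]) for a in np.linspace(0,6.28,36)[:-1]] for R in(59,67)],np.float32)
        v=cv2.remap(gray,A[...,0],A[...,1],cv2.INTER_LINEAR); d=v[1]-v[0]
        r.append((np.clip(d,-20,40).mean(),cx,cy))
  r.sort();print(r[-4:])
```

```text
top [(np.float64(12.894827316411074), np.float64(450.0), np.float64(304.0)), (np.float64(15.011930248523814), np.float64(452.0), np.float64(304.0)), (np.float64(15.762463094504577), np.float64(450.0), np.float64(302.0)), (np.float64(15.785337560346115), np.float64(450.0), np.float64(306.0))]
scene [(np.float64(124.57874843124719), np.float64(446.0), np.float64(300.0)), (np.float64(125.13014697987788), np.float64(448.0), np.float64(300.0)), (np.float64(127.12001740259804), np.float64(444.0), np.float64(300.0)), (np.float64(127.93210022309445), np.float64(450.0), np.float64(300.0))]
[  14   15   39   38 1176] [354.8 173.4]
((32.77857971191406, 33.37815856933594), (37.23801040649414, 38.38809585571289), 100.80270385742188) [635.6 -73.9 110. ] [635.6 -73.9 110. ] px/mm 41.80437735849056
[(np.float32(14.124392), np.float64(617.0), np.float64(-74.0)), (np.float32(14.152516), np.float64(621.0), np.float64(-62.0)), (np.float32(14.339227), np.float64(616.0), np.float64(-74.0)), (np.float32(14.428514), np.float64(616.0), np.float64(-73.0))]
```

{"method": "servo_tool", "body": {"series": [[[60,18,32,0,-0.009,0.028,0],[60,18,32,0,0,0,0],[60,18,32,0,0,0,0],[60,18,32,0,0,0,0],[60,18,32,0,0,0,0],[60,18,32,-10,0,0,0],[60,16,32,-20,0,0,0],[60,0,0,-20,0,0,0]]]}}

```text
clock: 29.1
ee_pos: [452.9, 304.5, 135.2]
orientation: [[0.612, 0.791, 0.009], [0.791, -0.612, 0.003], [0.008, 0.006, -1.0]]
wrist_force: [0.0, -0.2, -0.3]
finger_gap: 60.1
gripper_force: 0.0
```

{"method": "servo_tool", "body": {"series": [[[60,0,0,0,0,0,0],[60,0,0,0,0,0,0]]]}}

```text
clock: 29.3
ee_pos: [449.2, 300.7, 135.0]
orientation: [[0.614, 0.789, 0.004], [0.789, -0.614, -0.001], [0.001, 0.004, -1.0]]
wrist_force: [-0.5, 0.3, 0.7]
finger_gap: 60.2
gripper_force: 0.0
```

Run:
```python
from h import *
s=avg('scene',3);np.save('s7.npy',s);o=robot.observe();print(o['clock'],o['ee_pos'],o['joint_pos'])
g=s.mean(2)
# pan in scene: contrast search with z=111
r=[]
for cx in np.arange(620,652,1.):
  for cy in np.arange(-86,-60,1.):
    A=np.array([[px('scene',[cx+R*np.cos(a),cy+R*np.sin(a),111.5]) for a in np.linspace(0,6.28,48)[:-1]] for R in(59,66)],np.float32)
    v=cv2.remap(g.astype(np.float32),A[...,0],A[...,1],cv2.INTER_LINEAR); r.append((np.clip(v[1]-v[0],-20,40).mean(),cx,cy))
r.sort();print(r[-4:])
p=((s.max(2)<205)&(s.min(2)>135)).astype(np.uint8)[165:235,230:335]
k,l,st,c=cv2.connectedComponentsWithStats(p);i=1+st[1:,4].argmax();print(st[i],c[i]+[230,165],at('scene',*(c[i]+[230,165]),112))
```

```text
29.45 [450.21712915 301.46860791 136.13814688] [ 2.60816954e+01  2.30801619e+01 -2.13576912e+01  4.52419742e+01
 -1.50679297e-01  1.53926780e+02]
[(np.float32(14.3231125), np.float64(647.0), np.float64(-80.0)), (np.float32(14.452389), np.float64(650.0), np.float64(-80.0)), (np.float32(14.495647), np.float64(649.0), np.float64(-80.0)), (np.float32(14.585359), np.float64(648.0), np.float64(-80.0))]
[  19   15   57   36 1501] [278.96202532 197.07728181] [640.4687339  -71.50699201 112.        ]
```

{"method": "servo_tool", "body": {"series": [[[56,0,0,-25,0,0,0],[56,0,0,-20,0,0,0],[56,0,0,-12,0,0,0],[56,0,0,-7,0,0,0],[56,0,0,0,0,0,0],[56,0,0,0,0,0,0]]]}}

```text
clock: 30.05
ee_pos: [450.1, 302.3, 71.3]
orientation: [[0.612, 0.791, 0.005], [0.791, -0.612, -0.0], [0.003, 0.004, -1.0]]
wrist_force: [0.6, -0.2, -0.1]
finger_gap: 56.2
gripper_force: 0.0
```

{"method": "servo_tool", "body": {"series": [[[46,0,0,0,0,0,0],[40,0,0,0,0,0,0],[34,0,0,0,0,0,0],[30,0,0,0,0,0,0],[26,0,0,0,0,0,0],[20,0,0,0,0,0,0],[20,0,0,0,0,0,0]]], "force": 35}}

```text
clock: 30.75
ee_pos: [449.2, 302.5, 70.8]
orientation: [[0.612, 0.791, 0.004], [0.791, -0.612, 0.0], [0.002, 0.003, -1.0]]
wrist_force: [-4.1, 1.9, 4.4]
finger_gap: 25.0
gripper_force: 34.3
```

{"method": "servo_tool", "body": {"series": [[[20,0,0,5,0,0,0],[20,0,0,15,0,0,0],[20,0,0,25,0,0,0],[20,0,0,30,0,0,0],[20,0,0,30,0,0,0],[20,5,-10,30,0,0,0],[20,10,-20,20,0,0,0],[20,15,-28,0,0,0,0]]]}}

```text
clock: 31.55
ee_pos: [480.9, 244.4, 228.4]
orientation: [[0.61, 0.792, 0.009], [0.792, -0.61, 0.0], [0.005, 0.007, -1.0]]
wrist_force: [0.8, -0.5, -5.6]
finger_gap: 24.7
gripper_force: 35.1
```

{"method": "servo_tool", "body": {"series": [[[20,15,-30,0,0,0,0],[20,15,-30,0,0,0,0],[20,15,-30,0,0,0,0],[20,15,-30,0,0,0,0],[20,15,-30,0,0,0,0],[20,15,-30,0,0,0,0],[20,15,-30,0,0,0,0],[20,15,-30,0,0,0,0]]]}}

```text
clock: 32.35
ee_pos: [599.2, 2.3, 224.6]
orientation: [[0.613, 0.79, 0.002], [0.79, -0.613, -0.002], [-0.0, 0.003, -1.0]]
wrist_force: [-0.2, 1.7, -5.0]
finger_gap: 24.5
gripper_force: 35.1
```

{"method": "servo_tool", "body": {"series": [[[20,15,-30,0,0,0,0],[20,10,-24,0,0,0,0],[20,6,-14,0,0,0,0],[20,0,0,0,0,0,0],[20,0,0,0,0,0,0]]]}}

```text
clock: 32.85
ee_pos: [629.7, -63.5, 224.8]
orientation: [[0.612, 0.791, 0.002], [0.791, -0.612, 0.0], [0.001, 0.002, -1.0]]
wrist_force: [0.5, -0.3, -4.8]
finger_gap: 24.9
gripper_force: 35.2
```

{"method": "servo_tool", "body": {"series": [[[20,6,-10,-10,0,0,0],[20,0,0,-14,0,0,0],[20,0,0,-10,0,0,0],[20,0,0,-4,0,0,0],[20,0,0,-2,0,0,0],[20,0,0,0,0,0,0]]]}}

```text
clock: 33.45
ee_pos: [636.5, -73.7, 185.6]
orientation: [[0.612, 0.791, 0.004], [0.791, -0.612, -0.001], [0.002, 0.004, -1.0]]
wrist_force: [-0.1, -0.9, -4.3]
finger_gap: 24.6
gripper_force: 35.3
```

{"method": "servo_tool", "body": {"series": [[[20,0,0,-1,0,0,0],[20,0,0,-1,0,0,0],[20,0,0,-1,0,0,0],[20,0,0,-1,0,0,0],[20,0,0,0,0,0,0]]]}}

```text
clock: 33.95
ee_pos: [636.4, -73.9, 181.5]
orientation: [[0.612, 0.791, 0.004], [0.791, -0.612, -0.001], [0.002, 0.004, -1.0]]
wrist_force: [0.3, 0.5, -5.4]
finger_gap: 24.7
gripper_force: 35.3
```

{"method": "servo_tool", "body": {"series": [[[20,0,0,-1,0,0,0],[20,0,0,-1,0,0,0],[20,0,0,-0.5,0,0,0],[20,0,0,-0.5,0,0,0],[20,0,0,0,0,0,0]]]}}

```text
clock: 34.45
ee_pos: [636.5, -73.9, 178.5]
orientation: [[0.612, 0.791, 0.004], [0.791, -0.612, -0.001], [0.002, 0.004, -1.0]]
wrist_force: [0.1, -0.5, -5.6]
finger_gap: 24.7
gripper_force: 35.3
```

{"method": "servo_tool", "body": {"series": [[[20,0,0,-0.5,0,0,0],[20,0,0,-0.5,0,0,0],[20,0,0,0,0,0,0],[20,0,0,0,0,0,0]]]}}

```text
clock: 34.85
ee_pos: [636.6, -73.9, 177.9]
orientation: [[0.612, 0.791, 0.005], [0.791, -0.612, -0.001], [0.002, 0.004, -1.0]]
wrist_force: [-0.1, 1.3, -2.5]
finger_gap: 24.7
gripper_force: 35.5
```

{"method": "servo_tool", "body": {"series": [[[20,0,0,-0.5,0,0,0],[20,0,0,0,0,0,0]]]}}

```text
clock: 35.05
ee_pos: [636.6, -73.9, 177.8]
orientation: [[0.612, 0.791, 0.005], [0.791, -0.612, -0.001], [0.002, 0.004, -1.0]]
wrist_force: [-3.1, 1.9, 1.4]
finger_gap: 24.9
gripper_force: 35.9
```

{"method": "servo_tool", "body": {"series": [[[27,0,0,0,0,0,0],[32,0,0,0,0,0,0],[42,0,0,0,0,0,0],[52,0,0,0,0,0,0],[60,0,0,0,0,0,0],[60,0,0,10,0,0,0],[60,0,0,25,0,0,0],[60,0,0,35,0,0,0]]]}}

```text
clock: 35.85
ee_pos: [635.4, -73.7, 246.7]
orientation: [[0.612, 0.791, 0.001], [0.791, -0.612, -0.0], [0.0, 0.001, -1.0]]
wrist_force: [0.9, 0.5, 1.3]
finger_gap: 59.9
gripper_force: 0.0
```

{"method": "servo_tool", "body": {"series": [[[60,0,0,30,0,0,0],[60,-30,20,10,0,0,0],[60,-35,30,0,0,0,0],[60,-35,30,0,0,0,0],[60,-35,35,0,0,0,0],[60,-35,35,0,0,0,0],[60,-35,35,0,0,0,0],[60,-35,35,0,0,0,0]]]}}

```text
clock: 36.65
ee_pos: [395.2, 147.1, 288.0]
orientation: [[0.613, 0.79, 0.006], [0.79, -0.613, -0.0], [0.003, 0.005, -1.0]]
wrist_force: [0.4, 1.0, 0.9]
finger_gap: 59.9
gripper_force: 0.0
```

{"method": "servo_tool", "body": {"series": [[[60,-30,35,0,0,0,0],[60,-20,30,0,0,0,0],[60,0,0,0,0,0,0],[60,0,0,0,0,0,0]]]}}

```text
clock: 37.05
ee_pos: [346.5, 211.6, 287.9]
orientation: [[0.611, 0.792, 0.006], [0.792, -0.611, -0.001], [0.003, 0.005, -1.0]]
wrist_force: [0.1, 0.3, 0.3]
finger_gap: 60.1
gripper_force: 0.0
```

Run:
```python
from kf import *
np.set_printoptions(precision=2,suppress=True)
t=avg('top',4);s=avg('scene',3);np.save('t8.npy',t);np.save('s8.npy',s)
for nm,p in[('L',[472.3,84,67]),('R',[468,-227,67])]:
    for n,im in(('top',t),('scene',s)): print(nm,n,headfit(im,n,p,0)[:3])
print(fit([rk(8,15)],[0],(0,0),0)[0][:3])
o=robot.observe();print(o['clock'],o['ee_pos'])
# weight vs predicted knob-top position
print(px('top',[636.5,-74,190]),px('scene',[636.5,-74,190]))
for n,a,b in(('top','t6','t8'),('scene','s6','s8')):
    d=np.abs(np.load(a+'.npy')-np.load(b+'.npy')).mean(2)
    x,y,w,h=(322,140,66,74) if n=='top' else(235,140,100,110)
    m=(d[y:y+h,x:x+w]>15).astype(np.uint8);k,l,st,c=cv2.connectedComponentsWithStats(m)
    print(n,[(st[i]+[x,y,0,0,0],(c[i]+[x,y])) for i in range(1,k) if st[i,4]>6])
print(boxes('scene','weight_large',6),boxes('top','weight_large',6))
# bubbles: brightness profile along vials
b=crop(s,302,166,30,26,1).astype(int).min(2);
print(b[2:24])
```

```text
L top (np.float64(472.3), np.float64(84.5), array([  0.14, 196.31,  77.35,   2.54]))
L scene (np.float64(475.8), np.float64(85.0), array([  0.05, 185.4 , 184.34,   1.73]))
R top (np.float64(467.5), np.float64(-227.0), array([ -0.03, 189.93, 106.1 ,   2.76]))
R scene (np.float64(471.0), np.float64(-224.0), array([  0.06, 186.56, 167.33,   1.82]))
[ 0.4  -0.2  -0.09]
37.4 [347.08 210.37 287.02]
[356.31 166.42] [276.63 170.57]
top [(array([349, 163,  15,  21, 208]), array([356.17, 174.4 ]))]
scene [(array([269, 171,  20,  31, 439]), array([277.58, 186.99]))]
[(0.78, [476.9, 216.9, 22.3, 28.7]), (0.73, [382.7, 190.9, 18.9, 32.9]), (0.7, [476.6, 177.7, 20.1, 30.2]), (0.67, [267.5, 165.5, 18.6, 36.5])] [(0.69, [299.3, 221.3, 8.9, 12.8]), (0.63, [354.9, 164.5, 5.9, 16.0]), (0.58, [268.8, 214.7, 8.2, 9.8]), (0.48, [193.5, 203.9, 16.1, 15.4])]
[[ 47  64  79  92 104 126 123 110 117 112 117 118  98  72  71  67  62  60
   58  59  58  59  58  57  58  58  57  57  57  57]
 [ 89  74  70  74  90 111 122 120 122 128 117 112 110  90 102 103  81  76
   73  68  64  60  57  58  57  59  58  57  57  57]
 [1
[... 1797 characters left out ...]
227 226 226 227 227 224
  219 189 208 233 205 179 199 201 218 221 198 153]
 [210 224 226 226 227 226 226 227 226 227 226 226 226 226 226 226 226 220
  202 167 166 223 211 193 193 201 224 215 174 123]
 [156 200 223 226 226 227 227 226 226 227 226 225 226 227 226 226 226 220
  174 103  85  94 167 199 200 218 221 197 150 115]
 [144 142 192 224 227 226 226 226 226 226 227 226 226 226 227 226 221 206
  163 123 121 130 185 189 201 223 214 174 124 113]
 [164 137 141 191 221 225 226 227 226 227 227 227 226 226 226 225 222 191
  139 122 125 173 200 197 217 221 196 150 114 113]
 [176 153 131 130 166 215 227 227 227 226 227 226 226 226 225 211 212 214
  175 148 156 194 186 196 223 214 171 123 114 113]]
```

```bash
python3 -c "
from bench import robot
print(robot.job_done())"
```

```text
the job is handed in; nothing more can be done
None
```

I handed the job in at about 37 s: both bubbles are centred and the screws match within about 0.1 rad (even foot load judged from their engraved lines), the lock is on its mark after I overshot by about 0.44 rad and turned it back, and the 500 g weight stands upright in the middle of the pan.

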